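# Fill a mixed doughnut box from the tilting sugar bowl

### The job

Make up the mixed doughnut box: first pull the orange power plug straight up out of the sugaring machine's socket and leave it in the small blue dish, so that the machine is dead before you tip its bowl. Then swing the steel bowl over by its red handle until every fritter bite has dropped into the box compartment next to the machine, stand the bowl fully upright again, and put every long doughnut from the wooden board into the box's other compartment. Leave the syrup bottle, sprinkle jar and coffee mug where they are.

Things in the scene. Friction and masses are not known exactly. Their poses are not given: they have to be found in the camera images.
- stand: The sugaring machine, fixed. Origin at table height under the hinge axis, midway between two 176 mm uprights (inner faces x = +-101 mm). Hinge axis: along the stand's x, 155 mm up. It tips to the stand's -y, where the box is; a steel apron slopes into the box. White housing 100 x 130 mm, 45 mm high, at y = 35 to 165 mm; black socket block 66 x 66 mm, top 50 mm up, centred at y = 250 mm.
- bowl (a joint): Tilt, rad: 0 upright (stop), grows as the bowl tips to the stand's -y (positive turn about its +x), stop 2.05. Stiff hinge, stays where left; 3 to 4 N at the handle. Flared steel bowl: outer radius 62 mm at the bottom, 86 at the rim, 80 deep, wall 4. Upright, its centre is 40 mm to the stand's +y of the axis, its rim 65 mm above the axis. The bites slide out by about 2.0 rad.
- bowl_handle (a point): Middle of the bowl's red round grip bar, 14 mm thick, 176 mm long, parallel to the hinge axis, on two side arms. Upright it lies 157 mm to the stand's +y of the axis and 98 mm above it (253 mm above the table); it swings over the top at 185 mm radius. It can be pinched from above across the stand's y and turns in the fingers. The point's axes turn with the bowl.
- plug: Orange plug, 120 g, no cord: body 50 (x) x 36 (y) x 60 mm high on a grey foot 26 x 26 x 34. Origin: centre of the foot's underside, z up. At the start the foot is in the socket (play under 1 mm), axes as the stand's. A sprung brass latch ball bites in a groove of the foot: 5 to 12 N straight up free it within 15 mm; it is clear after 34 mm. It can stand on its foot.
- plug_grip (a point): Middle of the plug's ribbed grip, 70 mm above the plug's origin along its z: the point to grip (36 mm wide along the plug's y, 50 mm along its x).
- socket (a point): Centre of the socket's floor, 18 mm above the table, 32 mm below the block's top.
- dish: Small blue square dish for the plug, fixed, 100 x 100 mm outside, 20 mm high, wall and floor 5 mm. Origin at the centre of its underside.
- party_box: Open pink cardboard box, fixed: 240 (x) x 275 (y) x 50 mm high, walls 5 mm, floor 4 mm. Origin at the centre of its underside; its +y end is next to the machine. A cardboard divider as high as the walls parts it across y into two compartments.
- bite_side (a point): Centre of the floor of the compartment next to the machine (inside 230 mm along the box's x, 120 mm along y), for the fritter bites. Axes as the box's.
- long_side (a point): Centre of the floor of the other compartment (inside 230 mm along the box's x, 140 mm along y), for the long doughnuts. Axes as the box's.
- board: Dark wooden board, fixed, 260 x 210 mm, 10 mm thick, on which the long doughnuts lie. Origin at the centre of its underside.
- syrup: Bystander: amber bottle, 56 mm across, 160 mm tall. Origin under its centre.
- sprinkles: Bystander: clear jar, 64 mm across, 85 mm tall. Origin under its centre.
- coffee: Bystander: white mug, 80 mm across, 90 mm tall. Origin under its centre.
- long1: Long doughnut with pink icing, 90 (x) x 34 (y) x 28 mm high, 60 g; three or four of them lie on the board, 90 mm apart across their width and 110 mm apart along their length, the rest are absent. Origin at the centre of its underside.
- long2: Long doughnut with chocolate icing, 90 (x) x 34 (y) x 28 mm high, 60 g; three or four of them lie on the board, 90 mm apart across their width and 110 mm apart along their length, the rest are absent. Origin at the centre of its underside.
- long3: Long doughnut with pink icing, 90 (x) x 34 (y) x 28 mm high, 60 g; three or four of them lie on the board, 90 mm apart across their width and 110 mm apart along their length, the rest are absent. Origin at the centre of its underside.
- long4: Long doughnut with chocolate icing, 90 (x) x 34 (y) x 28 mm high, 60 g; three or four of them lie on the board, 90 mm apart across their width and 110 mm apart along their length, the rest are absent. Origin at the centre of its underside.
- bite1: Brown fritter bite, a rounded lump 28 (x) x 34 (y) x 27 mm high, 30 g; three to five of them lie in the bowl, the rest are absent. Origin at the centre of its underside (13.5 mm below its centre).
- bite2: Brown fritter bite, a rounded lump 28 (x) x 34 (y) x 27 mm high, 30 g; three to five of them lie in the bowl, the rest are absent. Origin at the centre of its underside (13.5 mm below its centre).
- bite3: Brown fritter bite, a rounded lump 28 (x) x 34 (y) x 27 mm high, 30 g; three to five of them lie in the bowl, the rest are absent. Origin at the centre of its underside (13.5 mm below its centre).
- bite4: Brown fritter bite, a rounded lump 28 (x) x 34 (y) x 27 mm high, 30 g; three to five of them lie in the bowl, the rest are absent. Origin at the centre of its underside (13.5 mm below its centre).
- bite5: Brown fritter bite, a rounded lump 28 (x) x 34 (y) x 27 mm high, 30 g; three to five of them lie in the bowl, the rest are absent. Origin at the centre of its underside (13.5 mm below its centre).
Not all that is in view belongs to the job. Leave any purple or turquoise look-alike of the long2 alone.

How it is judged (in metres and radians):
On the way, in this order (a step that is already met when the one before it is completed fails the run):
1. the plug is out of its socket and lies in the blue dish (horizontal distance between plug_grip and dish below 0.06 m and height (world z) of plug_grip below 0.095 m and linear speed of plug below 0.05 m/s), for 0.2 s.
2. the bowl has been tipped well over (value of joint bowl above 1.5 rad), for 0.2 s.
3. every bite is in the compartment next to the machine and the bowl stands upright again (x of bite1 in the frame of bite_side between -0.117 and 0.117 m and y of bite1 in the frame of bite_side between -0.062 and 0.062 m and z of bite1 in the frame of bite_side between -0.01 and 0.1 m and x of bite2 in the frame of bite_side between -0.117 and 0.117 m and y of bite2 in the frame of bite_side between -0.062 and 0.062 m and z of bite2 in the frame of bite_side between -0.01 and 0.1 m and x of bite3 in the frame of bite_side between -0.117 and 0.117 m and y of bite3 in the frame of bite_side between -0.062 and 0.062 m and z of bite3 in the frame of bite_side between -0.01 and 0.1 m and x of bite4 in the frame of bite_side between -0.117 and 0.117 m and y of bite4 in the frame of bite_side between -0.062 and 0.062 m and z of bite4 in the frame of bite_side between -0.01 and 0.1 m and x of bite5 in the frame of bite_side between -0.117 and 0.117 m and y of bite5 in the frame of bite_side between -0.062 and 0.062 m and z of bite5 in the frame of bite_side between -0.01 and 0.1 m and value of joint bowl below 0.08 rad), for 0.2 s.
At the end, for the whole second after the job is handed in: Plug in the dish (grip within 60 mm of the dish centre, below 95 mm); bowl within 0.08 rad of upright; every bite present inside the compartment next to the machine, every long doughnut present inside the other, none on a wall; all at rest (all of step 3 and horizontal distance between plug_grip and dish below 0.06 m and height (world z) of plug_grip below 0.095 m and x of long1 in the frame of long_side between -0.117 and 0.117 m and y of long1 in the frame of long_side between -0.071 and 0.071 m and z of long1 in the frame of long_side between -0.01 and 0.06 m and x of long2 in the frame of long_side between -0.117 and 0.117 m and y of long2 in the frame of long_side between -0.071 and 0.071 m and z of long2 in the frame of long_side between -0.01 and 0.06 m and x of long3 in the frame of long_side between -0.117 and 0.117 m and y of long3 in the frame of long_side between -0.071 and 0.071 m and z of long3 in the frame of long_side between -0.01 and 0.06 m and x of long4 in the frame of long_side between -0.117 and 0.117 m and y of long4 in the frame of long_side between -0.071 and 0.071 m and z of long4 in the frame of long_side between -0.01 and 0.06 m and linear speed of each of bite1, bite2, bite3, bite4, bite5, long1, long2, long3, long4, plug below 0.04 m/s); the robot touches nothing.
It fails at once if the bowl is tipped (over 0.25 rad) while the plug is still in its socket (value of joint bowl above 0.25 rad and distance between plug and socket below 0.02 m).
It fails at once if the syrup bottle is pushed more than 30 mm (distance of syrup from where it was at the start of the episode above 0.03 m).
It fails at once if the sprinkle jar is pushed more than 30 mm (distance of sprinkles from where it was at the start of the episode above 0.03 m).
It fails at once if the coffee mug is pushed more than 30 mm (distance of coffee from where it was at the start of the episode above 0.03 m).
Of long1, long2, long3, long4 only 3 to 4 are there at a start; the rules pass over those that are not, and their reading is None.
Of bite1, bite2, bite3, bite4, bite5 only 3 to 5 are there at a start; the rules pass over those that are not, and their reading is None.
At some moment in a run one of long1, long2, long3, long4 may be knocked a few centimetres aside while the robot is not near it.
Once in a run the grip may slacken for a moment while it holds something.
It also fails if it takes over 210 s, if anything falls off the work surface, if the arm or the gripper's body presses on something with over 40 N, if the wrist force passes 120 N, or if a joint passes its speed limit or range.

### The arm

A 6-joint arm with a two-finger parallel gripper is mounted at the origin on the work surface. World frame = base frame: x ahead of the robot, y to its left, z up, the work surface at z = 0. Lengths are in mm, angles in rad, forces in N, time in s.
With the tool pointing down it reaches from about 350 to 775 mm from the base axis. Payload 7.3 kg.
Tool frame: the origin (TCP) lies midway between the tips of the shut fingers; the grasp point (between the pads) lies 19 mm behind it; z points along the fingers, y is the line along which they close (so a half turn about z gives the same grasp; the last joint's range is limited). The gripper opens to 92 mm and grips with 3 to 60 N. Pads are 19 mm wide; open, the fingers measure 130 mm over their backs; the gripper's body (75 mm by 190 mm) begins 47 mm behind the grasp point.
Start: joints at [1.134, 0.342, 1.524, -0, 1.275, -0.146], TCP at [150.512, 502.982, 226.741] pointing down, gripper open.
Joint ranges: [-2.53, 2.53], [-0.77, 2.02], [0.04, 2.7], [-1, 4.14], [0.28, 2.66], [-3.11, 3.11]. Speed limits (rad/s): [2.57, 2.57, 3.14, 3.14, 3.14, 3.14].

### API

Orientations are given as [roll, pitch, yaw] about the fixed x, y, z axes, in that order (R = Rz(yaw) Ry(pitch) Rx(roll)).
In Python, from plant import * gives the robot as it stands.
- The arm moves only by the tool step_arm, never from a script. Its argument "deltas" is one flat list of numbers, 5 for each row, row after row: the shift along the world's x, y, z in mm, then the turn about the world's z in degrees, then the finger opening in mm, from 0 to 91.8. In form: [tx, ty, tz, turn, gripper, tx, ty, tz, turn, gripper, ...]. A call has exactly 10 rows; each row shifts and turns the commanded pose from where the row before left it; what a row does not reach is not made up. A row lasts 1/8 s, in which the tool goes at most 62.5 mm and 10.7 degrees, less where a joint would pass 70% of its speed; a pose out of reach is approached as far as the arm can. A call is refused whole if a number of a shift passes 62.5 or a number of a turn 10.7, either way. A call with a gripper value outside its range is refused whole. The fingers move at their own pace and stop on an object; the grip force is fixed at half the most. Time passes only in rows, so rows that do not move let the fingers close, or fill a call up. It gives the time, the measured TCP pose, the force, the opening and the grip force at its end, in the units of the state.
- get_obs(): the state, without advancing time (a new reading comes with each control period).
- capture(name): name is "side" or "top"; returns the picture (400x640x3 uint8, red, green, blue); there is no depth.
- camera_params(name): a dict with "mtx" (3x3 intrinsics, pixels), "k1" (the pictures are not rectified: a ray, as slopes to the right and down, at radius r is drawn at 1 + k1 r^2 times it, then the intrinsics apply), "rvec" (rotation vector, rad) and "tvec" (3), from world to camera coordinates, as OpenCV has them. Camera axes: x right, y down, z forward; pixel columns grow to the right and rows downward; lengths in mm; the calibration is good to about 2 mm. A picture is of the moment at which its call begins. camera_params takes no time and is no camera call.
- close_job(): hands the job in; it is judged then, once.
The state is a dict: "time": time; "joint_positions": joint angles; "dq": joint speeds; "tau": joint torques, N m; "tool_pos": TCP position; "tcp_rot": TCP orientation; "contact_force": force on the tool from outside, world axes, zero at the start; "moment": the same for the moment, N m; "grip_width": finger opening in mm; "finger_force": force on a finger pad.
Only numpy, scipy, OpenCV 4.12 (cv2) and the standard library are available. Lean on these libraries where they do the work, as an engineer would, in place of code of your own. Each camera call takes 0.05 s, during which the arm holds its last target. There are 200 camera calls.

## Working session

There is one attempt and no reset: what is moved stays moved. The work goes in short steps, Python scripts to look and compute and a tool call to move; the robot and the scene stay as the last step left them, time stands still between calls to the robot, and variables do not carry over. Pictures are saved under pics/ and viewed, at most 14 in all, crops included, and the job is handed in when it is done.

Besides the shell and the picture viewer there is one more tool, called after "Call:" by a JSON object that holds its "op" and its "data", one argument or row to a line. step_arm: Moves the arm, as the interface text tells. Its arguments: {"type":"object","properties":{"deltas":{"type":"array","items":{"type":"number"}}},"required":["deltas"]}

```bash
ls; mkdir -p pics
python3 - <<'E'
from plant import *
import cv2
for n in("side","top"):
    im=capture(n); cv2.imwrite(f"pics/{n}0.png",im[...,::-1]); print(n,camera_params(n))
o=get_obs(); print(o)
E
```

```text
pics
side {'mtx': array([[385.04415687,   0.        , 312.96317785],
       [  0.        , 385.04415687, 198.0673216 ],
       [  0.        ,   0.        ,   1.        ]]), 'k1': 0.01694815544655257, 'rvec': array([ 0.46254465, -2.67158927,  1.28036353]), 'tvec': array([ 487.80772697,  264.19458073, 1152.38786757])}
top {'mtx': array([[390.26377781,   0.        , 315.40605031],
       [  0.        , 390.26377781, 203.25773989],
       [  0.        ,   0.        ,   1.        ]]), 'k1': -0.06982470366893018, 'rvec': array([ 2.17482249, -2.03792686,  0.2252767 ]), 'tvec': array([ -37.57819405,  559.13675041, 1171.01710102])}
{'time': 0.1, 'joint_positions': array([ 1.13400859e+00,  3.42657734e-01,  1.52487551e+00, -1.63812258e-06,
        1.27537440e+00, -1.46005243e-01]), 'dq': array([ 0.00036859, -0.00209079, -0.00065005,  0.00045405,  0.00030339,
        0.00198324]), 'tau': array([ 1.78195431e-03, -4.32006419e+01, -2.44690865e+01,  7.19262566e-02,
        5.25972841e-02, -1.07804146e-05]), 'tool_pos': array([150.35754756, 502.66004274, 226.12806534]), 'tcp_rot': array([-3.14029143e+00, -1.89764215e-04,  2.85081052e+00]), 'contact_force': array([-0.38315242,  0.77947398,  0.14779707]), 'moment': array([-0.0326983 , -0.01523764,  0.02216022]), 'finger_force': 0.0, 'grip_width': 91.80061261103238}
```

View pics/side0.png

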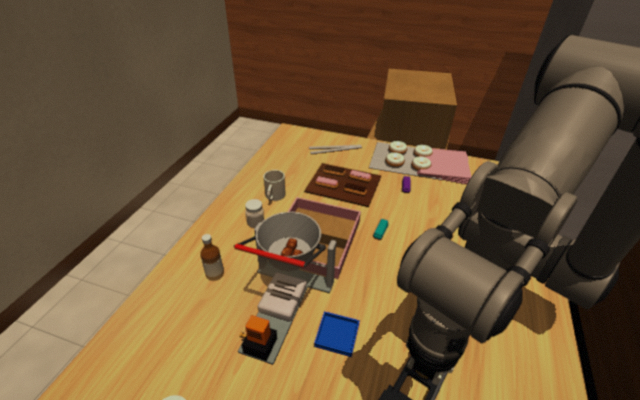

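View pics/top0.png

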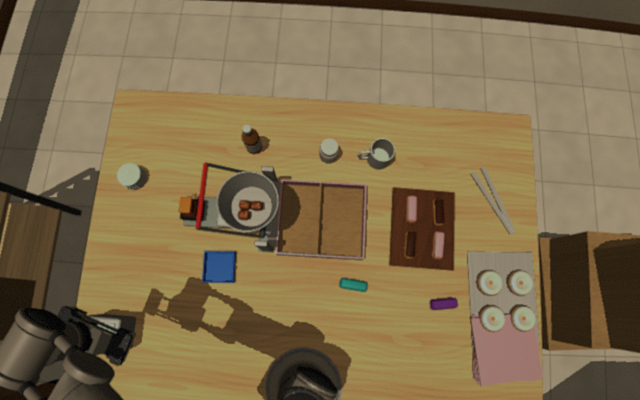

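The views show the machine (bowl about (248,201) in top, plug (188,208)), the dish at (220,266), the box at (322,220) and the board at (423,229) with 4 long doughnuts. The look-alikes are at (353,285) and (444,304). Next I'll take enlarged crops.

Run:
```python
import cv2
a=cv2.imread("pics/top0.png")[145:290,170:370]; cv2.imwrite("pics/tc.png",cv2.resize(a,None,fx=4,fy=4,interpolation=2))
a=cv2.imread("pics/side0.png")[205:365,200:365]; cv2.imwrite("pics/sc.png",cv2.resize(a,None,fx=3.7,fy=3.7,interpolation=2))
a=cv2.imread("pics/top0.png")[180:275,380:465]; b=cv2.imread("pics/side0.png")[155:215,295:395]
a=cv2.resize(a,None,fx=4,fy=4,interpolation=2);b=cv2.resize(b,None,fx=4,fy=4,interpolation=2)
b=cv2.copyMakeBorder(b,0,a.shape[0]-b.shape[0],0,0,0)
cv2.imwrite("pics/bc.png",cv2.hconcat([a,b]))
```

```text
(no output)
```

View pics/tc.png

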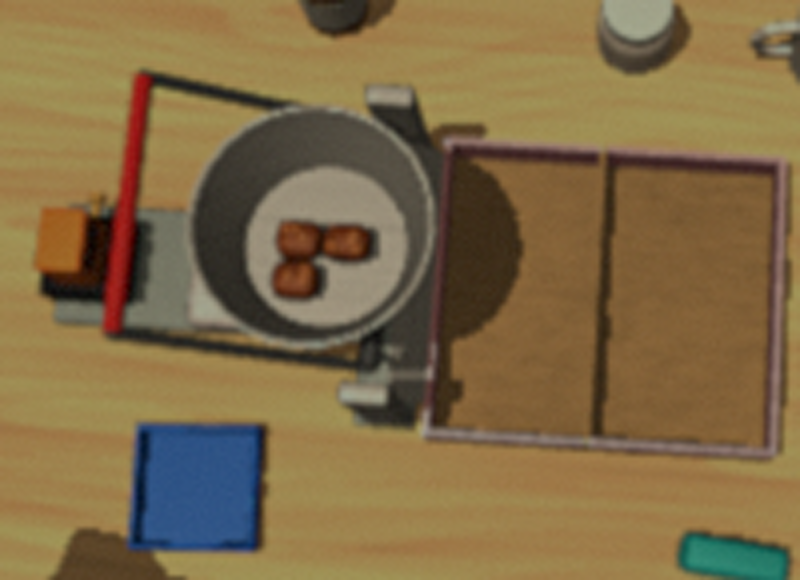

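View pics/sc.png

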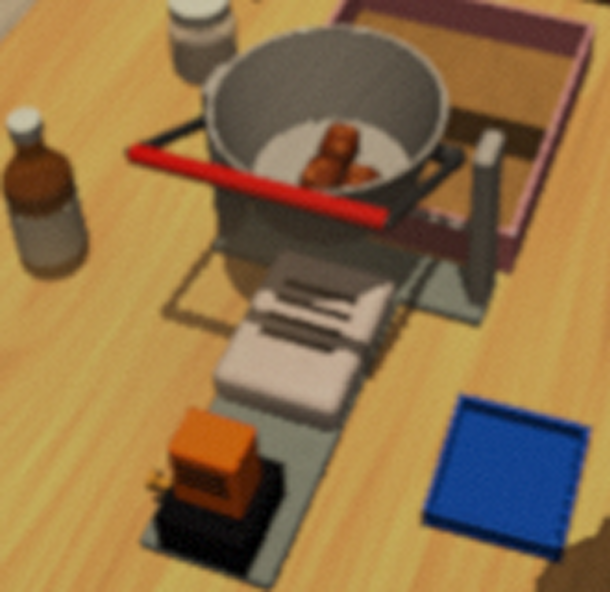

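View pics/bc.png

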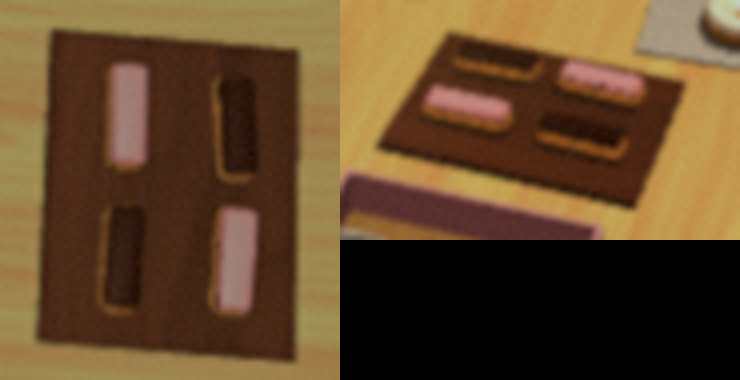

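The crops give clear features: handle ends, plug top face, dish corners, box corners and doughnut tops, and 3 bites in the bowl. I'll triangulate these.

```bash
cat > h.py <<'E'
from plant import *
import numpy as np, cv2
C={}
for n in("side","top"):
    p=camera_params(n); R=cv2.Rodrigues(p["rvec"])[0]; C[n]=(p["mtx"],np.array([p["k1"],0,0,0,0.]),R,p["tvec"])
def ray(n,uv):
    K,d,R,t=C[n]
    x=cv2.undistortPoints(np.array([[uv]],float),K,d)[0,0]
    v=R.T@np.array([x[0],x[1],1]); return -R.T@t, v/np.linalg.norm(v)
def tri(ut,us):
    (a,u),(b,v)=ray("top",ut),ray("side",us)
    s=np.linalg.lstsq(np.c_[u,-v],b-a,rcond=None)[0]
    p,q=a+s[0]*u,b+s[1]*v; return (p+q)/2,np.linalg.norm(p-q)
def atz(n,uv,z):
    a,u=ray(n,uv); return a+u*(z-a[2])/u[2]
def proj(n,P):
    K,d,R,t=C[n]; return cv2.projectPoints(np.array(P,float).reshape(-1,1,3),cv2.Rodrigues(R)[0],t,K,d)[0][:,0]
def crop(uv,s,o): return [(uv[i]+.5)/s-.5+o[i] for i in(0,1)]
E
python3 - <<'E'
from h import *
np.set_printoptions(suppress=True,precision=1)
T=lambda u,v:crop((u,v),4,(170,145)); S=lambda u,v:crop((u,v),3.7,(200,205))
B=lambda u,v:crop((u,v),4,(380,180)); D=lambda u,v:crop((u-340,v),4,(295,155))
for k,a,b in [("hA",T(143,78),S(133,152)),("hB",T(112,330),S(385,216)),
 ("plugtop",T(61,239),S(215,442)),
 ("d1",T(135,425),S(463,397)),("d2",T(264,425),None),
 ("pink1",B(130,115),D(468,100)),("chocFar",B(240,125),D(498,53)),("chocNear",B(125,255),D(583,128)),("pinkFar",B(239,260),D(602,77)),
 ("boxfarR",T(775,455),S(592,28)),("boxnearR",T(427,437),S(513,230)),
 ("upr+x",T(390,97),None),("upr-x",T(364,394),S(490,138))]:
    if b: print(k,*tri(a,b))
print("plug corners z112", *[atz("top",T(*c),112)[:2] for c in[(38,208),(85,208),(85,270),(36,272)]])
print("dish", *[atz("top",T(*c),20)[:2] for c in[(135,425),(264,425),(260,550),(130,548)]], "side",*[atz("side",S(*c),20)[:2] for c in[(463,397),(590,428),(560,553),(425,520)]])
print("box", *[atz("top",T(*c),50)[:2] for c in[(446,140),(788,160),(775,455),(427,437),(605,155),(597,440)]])
print("board", *[atz("top",B(*c),10)[:2] for c in[(52,30),(298,50),(295,358),(38,340)]])
print("longs z38 top", *[atz("top",B(*c),38)[:2] for c in[(130,115),(240,125),(125,255),(239,260)]])
print("upr", atz("top",T(390,97),176),atz("top",T(364,394),176))
print("byst syrup,jar,mug", atz("top",(247,130),160),atz("top",(329,146),85),atz("top",(383,148),90))
E
```

```text
hA [607.9 302.7 255. ] 1.7237961773142214
hB [434.  300.7 257.3] 1.0036515282069358
plugtop [519.8 395.  107.2] 1.6613899814345587
d1 [379.2 316.8 119.6] 7.902194254736484
pink1 [ 570.4 -312.7   38.7] 3.346001976896386
chocFar [ 567.9 -403.1   36.8] 2.411358935040952
chocNear [ 455.7 -311.3   35.4] 0.10884259190628122
pinkFar [ 458.8 -403.4   32.9] 2.2032132058839444
boxfarR [ 400.1 -161.1   44.1] 3.22061314413251
boxnearR [396.8 109.4  51.5] 4.858287822206064
upr-x [411.9 142.4 182.2] 2.2690574076322094
plug corners z112 [542.6 414.6] [544.9 378.4] [497.1 372. ] [493.1 409.3]
dish [390.5 346.1] [397.6 242.7] [299.8 235.8] [294.  338.5] side [394.5 250.2] [299.4 244. ] [294.9 344.4] [388.5 352.4]
box [633.2 114.3] [ 634.8 -161.8] [ 398.1 -160.6] [394.5 109.2] [629.2 -14.5] [400.9 -22.3]
board [ 643.1 -253.8] [ 639.8 -461.3] [ 384.4 -456.7] [ 386.6 -248.7]
longs z38 top [ 568.8 -313.1] [ 566.4 -402.8] [ 455.4 -310.7] [ 457.  -401.9]
upr [628.2 144.6 176. ] [411.4 143.2 176. ]
byst syrup,jar,mug [751.7 219.3 160. ] [744.9 -32.7  85. ] [ 748.1 -205.    90. ]
```

Call:
{"op": "step_arm", "data": {
  "deltas": [30,0,0,-9.2,90,40,-5,0,-9.2,90,50,-15,0,-9.2,90,50,-18,0,-9.2,90,50,-18,0,-9.2,90,50,-18,0,-9.2,90,50,-18,0,-9.2,90,49,-16,0,-9,90,0,0,0,0,90,0,0,0,0,90]
}}

```text
time: 1.35
tool_pos: [518.9, 395.0, 226.0]
tcp_rot: [-3.14, 0.0, 1.571]
contact_force: [0.2, -0.4, -0.7]
grip_width: 90.2
finger_force: 0.0
```

Run:
```python
from h import *
np.set_printoptions(suppress=True,precision=3)
o=get_obs();print(o["time"],o["joint_positions"],o["tool_pos"],o["tcp_rot"],o["contact_force"])
a=capture("top")[110:310,130:330,::-1];b=capture("side")[60:400,200:500,::-1]
a=cv2.resize(a,(400,400),interpolation=2);b=cv2.resize(b,(353,400))
cv2.imwrite("pics/p1.png",cv2.hconcat([a,b]))
```

```text
1.35 [0.533 0.584 1.132 0.    1.427 0.533] [518.874 394.957 226.019] [-3.14   0.     1.571] [ 0.173 -0.43  -0.747]
```

View pics/p1.png

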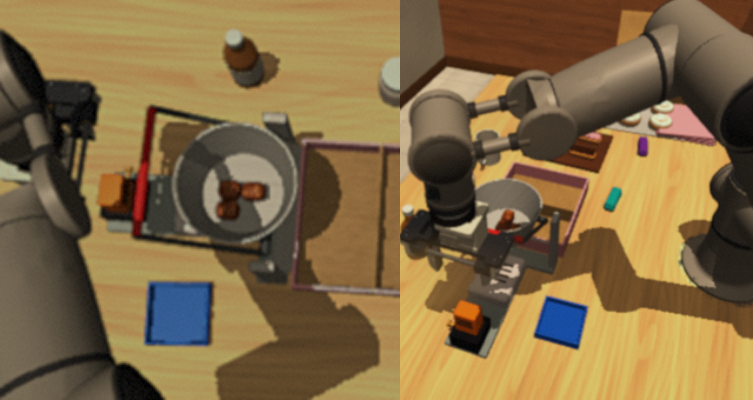

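Run:
```python
from h import *
np.set_printoptions(suppress=True,precision=0)
for z in(226,300,350,400,450,500): print(z,*[((p-[200,60])*1.176+[400,0]) for p in proj("side",[[519,395,z],[434,301,z]])])
```

```text
226 [463. 274.] [522. 250.]
300 [459. 248.] [522. 224.]
350 [456. 229.] [522. 205.]
400 [453. 208.] [521. 184.]
450 [449. 185.] [521. 162.]
500 [446. 161.] [521. 138.]
```

The tool is over the plug (plug at about (115,195) in the crop). The forearm should clear the handle by about 30 mm, so I'll descend in stages.

Call:
{"op": "step_arm", "data": {
  "deltas": [0,0,-15,0,90,0,0,-15,0,90,0,0,-15,0,90,0,0,-15,0,90,0,0,-15,0,90,0,0,-15,0,90,0,0,-10,0,90,0,0,-10,0,90,0,0,0,0,90,0,0,0,0,90]
}}

```text
time: 2.7
tool_pos: [519.8, 395.2, 117.2]
tcp_rot: [3.141, -0.0, 1.57]
contact_force: [-0.1, 0.2, -0.3]
grip_width: 90.2
finger_force: 0.0
```

Run:
```python
from h import *
b=capture("side")[100:360,190:450,::-1]
cv2.imwrite("pics/p2.png",cv2.resize(b,(600,600),interpolation=2))
```

```text
(no output)
```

View pics/p2.png

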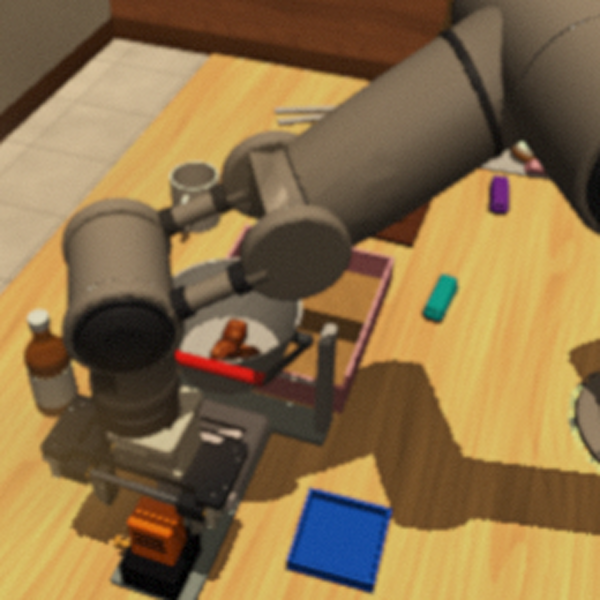

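The gripper straddles the plug (at (160,530)), and the forearm is clear above the red handle (220,365).

Call:
{"op": "step_arm", "data": {
  "deltas": [0,0,-10,0,90,0,0,-10,0,90,0,0,-8,0,90,0,0,-8,0,90,0,0,-8,0,90,0,0,0,0,90,0,0,0,0,35,0,0,0,0,35,0,0,0,0,35,0,0,0,0,35]
}}

```text
time: 4.0
tool_pos: [519.6, 395.0, 72.9]
tcp_rot: [3.141, -0.0, 1.57]
contact_force: [-0.3, 0.4, 0.6]
grip_width: 54.4
finger_force: 0.0
```

Call:
{"op": "step_arm", "data": {
  "deltas": [0,0,0,0,30,0,0,0,0,30,0,0,0,0,30,0,0,4,0,30,0,0,4,0,30,0,0,4,0,30,0,0,4,0,30,0,0,5,0,30,0,0,5,0,30,0,0,5,0,30]
}}

```text
time: 5.25
tool_pos: [520.1, 395.2, 104.8]
tcp_rot: [3.14, -0.001, 1.57]
contact_force: [-0.6, 0.3, -2.4]
grip_width: 49.9
finger_force: 30.0
```

Call:
{"op": "step_arm", "data": {
  "deltas": [0,0,20,0,30,0,0,20,0,30,-25,2,0,0,30,-30,5,0,0,30,-30,5,0,0,30,-30,4,0,5,30,-30,0,0,10,30,-30,0,0,10,30,0,0,0,10,30,0,0,0,10,30]
}}

```text
time: 6.5
tool_pos: [345.0, 411.6, 144.9]
tcp_rot: [3.138, 0.001, 2.362]
contact_force: [0.0, -0.8, -2.5]
grip_width: 50.1
finger_force: 30.0
```

Call:
{"op": "step_arm", "data": {
  "deltas": [0,0,0,10,30,0,0,0,10,30,0,0,0,10,30,0,0,0,10,30,0,-20,0,5,30,0,-30,0,0,30,0,-30,0,0,30,0,-30,0,0,30,0,-7,0,0,30,0,0,0,0,30]
}}

```text
time: 7.75
tool_pos: [345.4, 294.4, 144.5]
tcp_rot: [3.14, 0.002, 3.14]
contact_force: [0.3, 1.1, -2.2]
grip_width: 50.0
finger_force: 30.0
```

Run:
```python
from h import *
b=capture("side")[180:380,220:420,::-1];a=capture("top")[170:320,150:300,::-1]
cv2.imwrite("pics/p3.png",cv2.hconcat([cv2.resize(a,(400,400),interpolation=2),cv2.resize(b,(400,400),interpolation=2)]))
```

```text
(no output)
```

View pics/p3.png

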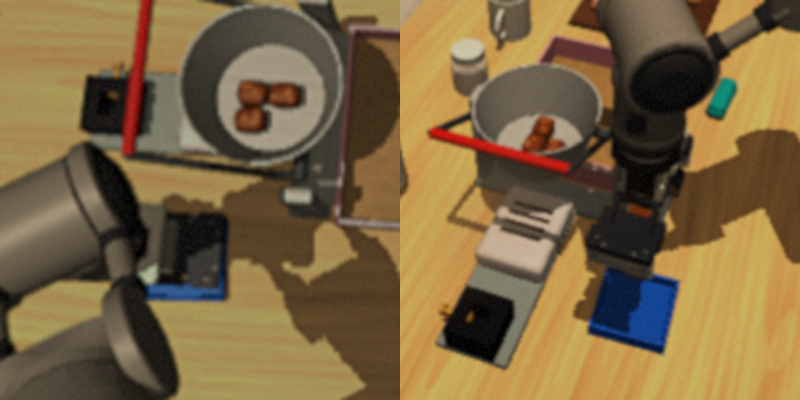

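The socket is empty ((115,105) left; (475,325) right) and the gripper with the plug hovers over the dish. I'll lower it.

Call:
{"op": "step_arm", "data": {
  "deltas": [0,0,-15,0,30,0,0,-15,0,30,0,0,-15,0,30,0,0,-12,0,30,0,0,-10,0,30,0,0,-8,0,30,0,0,-4,0,30,0,0,-3,0,30,0,0,0,0,30,0,0,0,0,30]
}}

```text
time: 9.1
tool_pos: [344.7, 294.1, 62.0]
tcp_rot: [3.141, 0.0, 3.14]
contact_force: [-0.1, 0.4, -1.2]
grip_width: 49.8
finger_force: 30.0
```

Call:
{"op": "step_arm", "data": {
  "deltas": [0,0,-1,0,30,0,0,-1,0,30,0,0,0,0,30,0,0,0,0,56,0,0,0,0,60,0,0,0,0,65,0,0,0,0,80,0,0,0,0,80,0,0,0,0,80,0,0,0,0,80]
}}

```text
time: 10.35
tool_pos: [344.5, 294.0, 59.7]
tcp_rot: [3.142, 0.0, 3.141]
contact_force: [-0.6, 0.6, -0.1]
grip_width: 80.0
finger_force: 0.0
```

Call:
{"op": "step_arm", "data": {
  "deltas": [0,0,10,0,80,0,0,30,0,80,0,0,50,0,80,0,0,55,0,80,0,0,55,0,80,0,0,50,0,60,44,0,0,0,45,44,2,0,0,45,44,2,0,0,45,44,2,0,0,45]
}}

```text
time: 11.6
tool_pos: [521.6, 299.9, 310.6]
tcp_rot: [3.141, 0.001, 3.141]
contact_force: [0.2, 0.5, 0.4]
grip_width: 45.2
finger_force: 0.0
```

Run:
```python
from h import *
print(get_obs()["tool_pos"])
b=capture("side")[150:350,220:420,::-1];a=capture("top")[150:300,170:320,::-1]
cv2.imwrite("pics/p4.png",cv2.hconcat([cv2.resize(a,(400,400),interpolation=2),cv2.resize(b,(400,400),interpolation=2)]))
```

```text
[521.6105564  299.86968135 310.56012289]
```

View pics/p4.png

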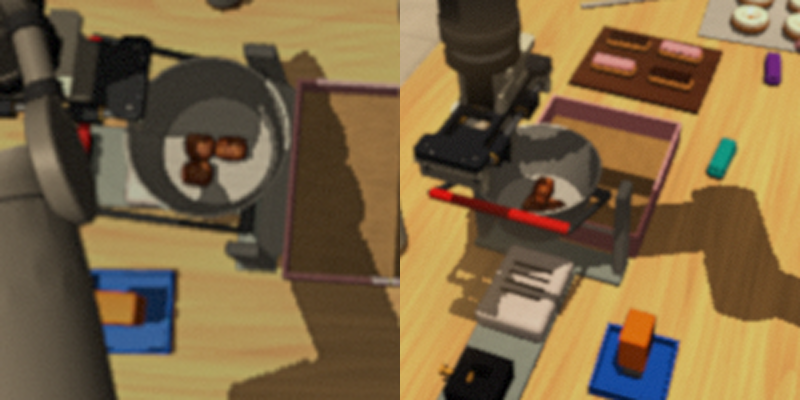

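The plug stands upright in the dish ((635,345) right). Next I'll descend onto the handle.

Call:
{"op": "step_arm", "data": {
  "deltas": [0,1,-15,0,45,0,0,-20,0,45,0,0,-15,0,45,0,0,-15,0,45,0,0,-10,0,45,0,0,0,0,45,0,0,0,0,20,0,0,0,0,5,0,0,0,0,5,0,0,0,0,5]
}}

```text
time: 12.95
tool_pos: [520.7, 302.3, 235.2]
tcp_rot: [3.139, 0.001, 3.141]
contact_force: [-0.3, 5.6, 1.1]
grip_width: 13.2
finger_force: 30.0
```

Run:
```python
import numpy as np
n=40; s=np.linspace(0,1,n+1); s=(s+ (s-np.sin(2*np.pi*s)/2/np.pi))/2
a=np.radians(32+117*s); y=185*np.cos(a); z=185*np.sin(a); x=-0.013*y
P=np.round(np.c_[x-x[0],y-y[0],z-z[0]],0); d=np.diff(P,axis=0)
for k in range(4): print(", ".join(f"{int(r[0])}, {int(r[1])}, {int(r[2])}, 0, 5" for r in d[10*k:10*k+10])); print(P[10*k+10])
```

```text
0, -3, 4, 0, 5, 0, -2, 4, 0, 5, 0, -3, 4, 0, 5, 0, -4, 4, 0, 5, 0, -3, 5, 0, 5, 0, -4, 5, 0, 5, 0, -5, 5, 0, 5, 0, -6, 5, 0, 5, 0, -6, 6, 0, 5, 1, -7, 6, 0, 5
[  1. -43.  48.]
0, -8, 5, 0, 5, 0, -9, 6, 0, 5, 0, -9, 6, 0, 5, 0, -11, 5, 0, 5, 0, -11, 5, 0, 5, 0, -13, 4, 0, 5, 1, -13, 4, 0, 5, 0, -13, 2, 0, 5, 0, -14, 2, 0, 5, 0, -15, 0, 0, 5
[   2. -159.   87.]
0, -14, -1, 0, 5, 0, -14, -1, 0, 5, 1, -13, -3, 0, 5, 0, -13, -4, 0, 5, 0, -12, -4, 0, 5, 0, -12, -5, 0, 5, 0, -10, -6, 0, 5, 0, -10, -5, 0, 5, 0, -9, -6, 0, 5, 1, -7, -6, 0, 5
[   4. -273.   46.]
0, -7, -6, 0, 5, 0, -6, -6, 0, 5, 0, -6, -5, 0, 5, 0, -4, -6, 0, 5, 0, -5, -5, 0, 5, 0, -3, -4, 0, 5, 0, -3, -4, 0, 5, 0, -3, -5, 0, 5, 0, -3, -4, 0, 5, 0, -2, -4, 0, 5
[   4. -315.   -3.]
```

Call:
{"op": "step_arm", "data": {
  "deltas": [0,-2,4,0,5,0,-2,4,0,5,0,-3,4,0,5,0,-4,4,0,5,0,-3,5,0,5,0,-4,5,0,5,0,-5,5,0,5,0,-6,5,0,5,0,-6,6,0,5,1,-7,6,0,5]
}}

```text
time: 14.2
tool_pos: [520.9, 260.7, 283.8]
tcp_rot: [3.138, 0.0, -3.142]
contact_force: [-2.7, 8.4, 2.4]
grip_width: 13.1
finger_force: 30.0
```

Call:
{"op": "step_arm", "data": {
  "deltas": [0,-8,5,0,5,0,-9,6,0,5,0,-9,6,0,5,0,-11,5,0,5,0,-11,5,0,5,0,-13,4,0,5,1,-13,4,0,5,0,-13,2,0,5,0,-14,2,0,5,0,-15,0,0,5]
}}

```text
time: 15.45
tool_pos: [521.6, 143.7, 323.6]
tcp_rot: [3.139, 0.001, 3.141]
contact_force: [-3.4, 5.8, 4.9]
grip_width: 13.2
finger_force: 30.0
```

Call:
{"op": "step_arm", "data": {
  "deltas": [0,-14,-1,0,5,0,-14,-1,0,5,1,-13,-3,0,5,0,-13,-4,0,5,0,-12,-4,0,5,0,-12,-5,0,5,0,-10,-6,0,5,0,-10,-5,0,5,0,-9,-6,0,5,1,-7,-6,0,5]
}}

```text
time: 16.7
tool_pos: [522.4, 28.5, 281.0]
tcp_rot: [-3.141, -0.004, 3.14]
contact_force: [-9.9, 0.5, 4.5]
grip_width: 13.0
finger_force: 30.0
```

Call:
{"op": "step_arm", "data": {
  "deltas": [0,-7,-6,0,5,0,-6,-6,0,5,0,-6,-5,0,5,0,-4,-6,0,5,0,-5,-5,0,5,0,-3,-4,0,5,0,-3,-4,0,5,0,-3,-5,0,5,0,-3,-4,0,5,0,-2,-4,0,5]
}}

```text
time: 17.95
tool_pos: [522.8, -13.2, 231.7]
tcp_rot: [3.141, -0.004, 3.14]
contact_force: [-6.0, -0.3, 3.5]
grip_width: 12.5
finger_force: 30.0
```

Run:
```python
from h import *
b=capture("side")[150:350,200:400,::-1];a=capture("top")[150:300,220:370,::-1]
cv2.imwrite("pics/p5.png",cv2.hconcat([cv2.resize(a,(400,400),interpolation=2),cv2.resize(b,(400,400),interpolation=2)]))
```

```text
(no output)
```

View pics/p5.png

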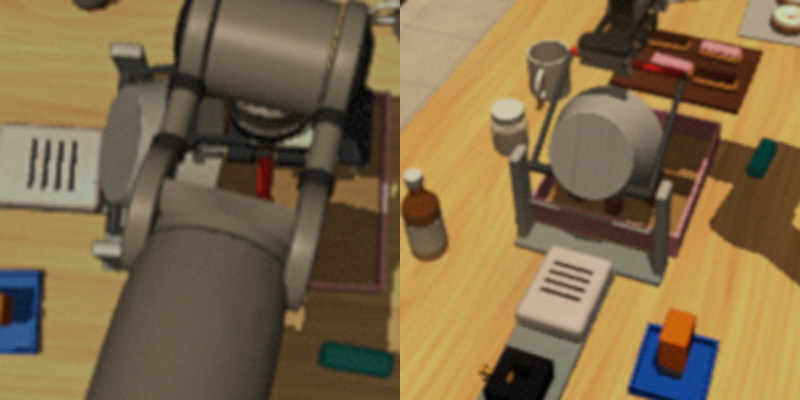

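The bowl is tipped fully, bites are visible in the box below it ((575–615,200) right), and the plug is still in the dish. I'll hold with a little shake, then look.

Call:
{"op": "step_arm", "data": {
  "deltas": [0,5,7,0,5,0,-5,-7,0,5,0,5,7,0,5,0,-5,-7,0,5,0,0,0,0,5,0,0,0,0,5,0,0,0,0,5,0,0,0,0,5,0,0,0,0,5,0,0,0,0,5]
}}

```text
time: 19.3
tool_pos: [522.8, -13.5, 231.2]
tcp_rot: [-3.141, -0.004, 3.14]
contact_force: [-6.0, -1.0, -2.4]
grip_width: 13.2
finger_force: 30.0
```

Run:
```python
from h import *
b=capture("side")[200:290,250:370,::-1]
cv2.imwrite("pics/p6.png",cv2.resize(b,None,fx=5,fy=5,interpolation=2))
```

```text
(no output)
```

View pics/p6.png

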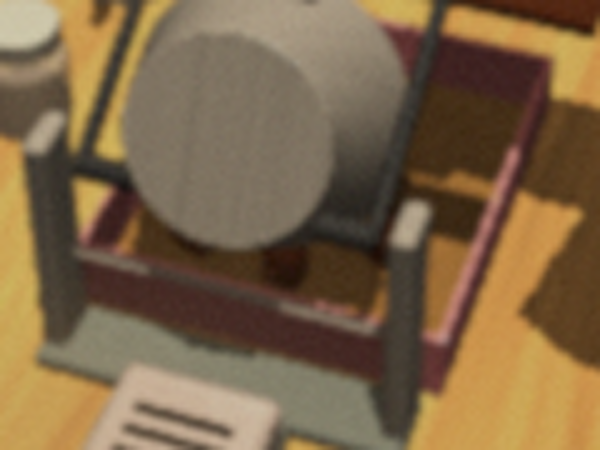

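A bite is visible at (285,265) and part of another at (195,245); the rest are hidden. I'll swing the bowl back along the reverse arc.

Call:
{"op": "step_arm", "data": {
  "deltas": [0,2,4,0,5,0,3,4,0,5,0,3,5,0,5,0,3,4,0,5,0,3,4,0,5,0,5,5,0,5,0,4,6,0,5,0,6,5,0,5,0,6,6,0,5,0,7,6,0,5]
}}

```text
time: 20.6
tool_pos: [522.7, 27.3, 280.6]
tcp_rot: [-3.138, -0.005, 3.14]
contact_force: [-8.3, -6.3, 0.1]
grip_width: 13.1
finger_force: 30.0
```

Call:
{"op": "step_arm", "data": {
  "deltas": [-1,7,6,0,5,0,9,6,0,5,0,10,5,0,5,0,10,6,0,5,0,12,5,0,5,0,12,4,0,5,0,13,4,0,5,-1,13,3,0,5,0,14,1,0,5,0,14,1,0,5]
}}

```text
time: 21.85
tool_pos: [523.4, 141.8, 323.9]
tcp_rot: [-3.139, 0.004, 3.14]
contact_force: [0.0, -4.1, 3.7]
grip_width: 13.0
finger_force: 30.0
```

Call:
{"op": "step_arm", "data": {
  "deltas": [0,15,0,0,5,0,14,-2,0,5,0,13,-2,0,5,-1,13,-4,0,5,0,13,-4,0,5,0,11,-5,0,5,0,11,-5,0,5,0,9,-6,0,5,0,9,-6,0,5,0,8,-5,0,5]
}}

```text
time: 23.1
tool_pos: [522.6, 259.3, 282.5]
tcp_rot: [-3.141, 0.003, 3.14]
contact_force: [6.8, -3.0, 1.0]
grip_width: 13.1
finger_force: 30.0
```

Call:
{"op": "step_arm", "data": {
  "deltas": [-1,7,-6,0,5,0,6,-6,0,5,0,6,-5,0,5,0,5,-5,0,5,0,4,-5,0,5,0,3,-5,0,5,0,4,-4,0,5,0,3,-4,0,5,0,2,-4,0,5,0,3,-4,0,5]
}}

```text
time: 24.35
tool_pos: [521.9, 302.2, 234.8]
tcp_rot: [3.141, 0.003, 3.14]
contact_force: [6.4, -2.6, 2.3]
grip_width: 13.1
finger_force: 30.0
```

Call:
{"op": "step_arm", "data": {
  "deltas": [0,1,-2,0,5,0,1,-2,0,5,0,0,0,0,5,0,-1,1,0,25,0,0,0,0,45,0,0,0,0,45,0,0,20,0,45,0,0,40,0,45,0,0,30,0,45,-10,0,0,0,60]
}}

```text
time: 25.6
tool_pos: [511.2, 303.6, 323.4]
tcp_rot: [3.14, 0.003, 3.14]
contact_force: [0.1, -0.1, 0.3]
grip_width: 51.2
finger_force: 0.0
```

Call:
{"op": "step_arm", "data": {
  "deltas": [-40,-10,0,0,60,-50,-50,0,0,60,-40,-55,0,0,60,-5,-60,0,0,60,0,-60,0,0,60,0,-60,0,0,60,0,-60,0,0,60,0,-60,0,0,60,0,-60,0,0,60,0,-60,0,0,60]
}}

```text
time: 26.85
tool_pos: [383.7, -222.8, 320.3]
tcp_rot: [3.139, -0.001, 3.14]
contact_force: [1.4, 0.2, -0.2]
grip_width: 60.0
finger_force: 0.0
```

Run:
```python
from h import *
print(get_obs()["tool_pos"])
a=capture("top");b=capture("side")
cv2.imwrite("pics/t7.png",a[...,::-1]);cv2.imwrite("pics/s7.png",b[...,::-1])
a=a[150:280,170:470,::-1];b=b[140:380,200:440,::-1]
a=cv2.resize(a,(800,347),interpolation=2);b=cv2.resize(b,(250,250),interpolation=2)
c=cv2.resize(cv2.imread("pics/s7.png")[195:280,250:400],(440,250),interpolation=2)
d=cv2.hconcat([b,c,np.zeros((250,110,3),np.uint8)])
cv2.imwrite("pics/p7.png",cv2.vconcat([a,d]))
```

```text
[ 383.65963235 -222.76371181  320.30428186]
```

View pics/p7.png

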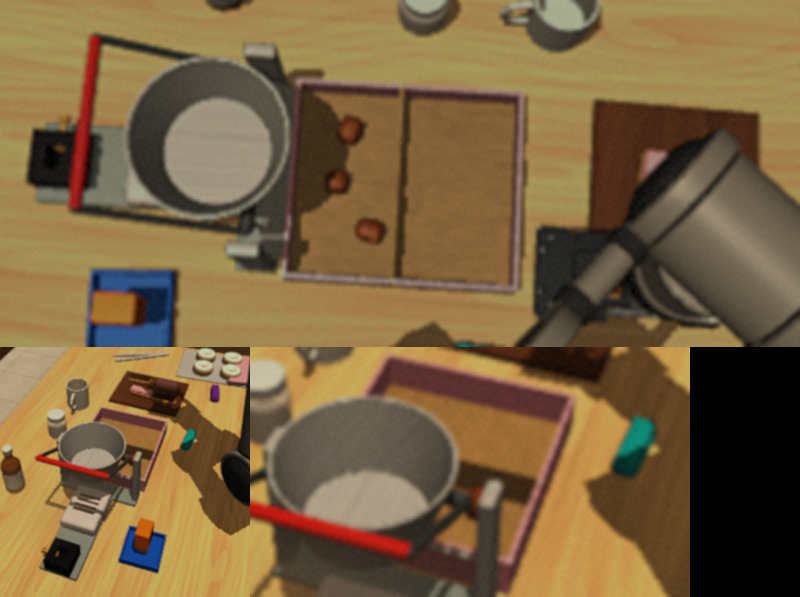

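All 3 bites lie in the near compartment ((350,130), (337,181), (370,231)). The bowl is empty and upright, and the plug is in the dish. Next I'll clear the view of the board and check whether a doughnut has moved.

Call:
{"op": "step_arm", "data": {
  "deltas": [0,50,0,0,60,0,50,0,0,60,0,50,0,0,60,0,50,0,0,60,0,0,0,0,60,0,0,0,0,60,0,0,0,0,60,0,0,0,0,60,0,0,0,0,60,0,0,0,0,60]
}}

```text
time: 28.2
tool_pos: [384.6, -22.1, 321.7]
tcp_rot: [3.141, -0.0, 3.14]
contact_force: [0.9, -0.3, -0.2]
grip_width: 59.9
finger_force: 0.0
```

```bash
cat >> h.py <<'E'
def board():
    a=capture("top"); b=cv2.imread("pics/top0.png")[...,::-1]
    d=cv2.absdiff(a,b)[180:275,385:460].max(2); d=cv2.GaussianBlur(d,(3,3),0)
    print("changed px",(d>40).sum()); ys,xs=np.where(d>40)
    if len(xs): print(xs.min()+385,xs.max()+385,ys.min()+180,ys.max()+180)
    m=((a[...,0].astype(int)>130)&(a[...,2]>80)&(a[...,0].astype(int)-a[...,1]>30)).astype(np.uint8)
    m[:,:385]=0;m[:,460:]=0;m[:180]=0;m[275:]=0
    n,l,s,c=cv2.connectedComponentsWithStats(m)
    for i in range(1,n):
        if s[i,4]>40: print("pink",s[i],c[i],atz("top",c[i],38))
E
python3 - <<'E'
from h import *
board()
a=capture("top")
cv2.imwrite("pics/t8.png",a[...,::-1])
for x in ((402,200),(415,215),(438,210),(411,245),(450,230)): print(x,a[x[1],x[0]])
E
```

```text
changed px 413
385 420 196 257
pink [410 207  11  24 180] [414.77777778 218.08888889] [ 537.5549754  -322.08714387   38.        ]
pink [435 232   9  26 183] [439.02185792 243.78142077] [ 459.64597263 -400.7805475    38.        ]
(402, 200) [79 44 23]
(415, 215) [160 125 116]
(438, 210) [51 27 17]
(411, 245) [55 32 20]
(450, 230) [74 43 27]
```

Run:
```python
from h import *
a=cv2.imread("pics/t8.png")[180:275,360:465]; b=capture("side")[150:215,290:400,::-1]
a=cv2.resize(a,None,fx=4,fy=4,interpolation=2);b=cv2.resize(b,None,fx=3.4,fy=3.4,interpolation=2)
b=cv2.copyMakeBorder(b,0,a.shape[0]-b.shape[0],0,0,0)
cv2.imwrite("pics/p8.png",cv2.hconcat([a,b]))
```

```text
(no output)
```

View pics/p8.png

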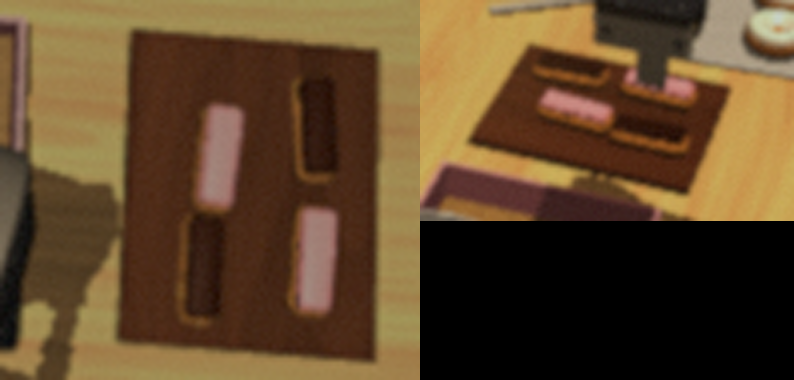

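Pink1 has been knocked to about (415,219) px, i.e. about (535,-322), nearly in line with its original heading. The near chocolate shifted about 5 mm to (449,-311); the far ones are unchanged. I'll take the far pink first.

Call:
{"op": "step_arm", "data": {
  "deltas": [10,-40,0,0,60,10,-50,0,0,60,12,-55,-10,0,60,12,-55,-40,0,60,12,-55,-50,0,60,10,-55,-50,0,60,8,-50,-40,0,60,0,-20,-30,0,60,0,0,-20,0,60,0,0,0,0,60]
}}

```text
time: 29.6
tool_pos: [452.6, -375.8, 101.8]
tcp_rot: [3.138, -0.003, 3.14]
contact_force: [0.8, 0.3, 0.4]
grip_width: 60.0
finger_force: 0.0
```

Call:
{"op": "step_arm", "data": {
  "deltas": [6,-26,0,0,60,0,0,-20,0,60,0,0,-25,0,60,0,0,-20,0,60,0,0,-15,0,60,0,0,-7,0,60,0,0,0,0,60,0,0,0,0,25,0,0,0,0,25,0,0,0,0,25]
}}

```text
time: 30.85
tool_pos: [459.6, -402.5, 17.0]
tcp_rot: [-3.141, 0.0, 3.14]
contact_force: [-0.4, -1.3, 2.6]
grip_width: 34.4
finger_force: 8.9
```

Call:
{"op": "step_arm", "data": {
  "deltas": [0,0,0,0,25,0,0,0,0,25,0,0,20,0,25,0,0,35,0,25,0,20,35,0,25,1,40,10,0,25,1,45,0,0,25,1,45,0,0,25,0,45,0,0,25,0,40,0,0,25]
}}

```text
time: 32.1
tool_pos: [462.2, -165.9, 116.5]
tcp_rot: [3.141, -0.0, 3.141]
contact_force: [2.2, 0.4, -1.1]
grip_width: 34.2
finger_force: 29.3
```

Call:
{"op": "step_arm", "data": {
  "deltas": [0,35,0,0,25,0,16,0,0,25,0,0,-25,0,25,0,0,-30,0,25,0,0,-25,0,25,0,0,-15,0,25,0,0,-7,0,25,0,0,-2,0,25,0,0,0,0,25,0,0,0,0,25]
}}

```text
time: 33.35
tool_pos: [462.9, -116.6, 13.2]
tcp_rot: [-3.141, 0.001, 3.141]
contact_force: [0.4, 0.3, -1.7]
grip_width: 34.2
finger_force: 29.3
```

Call:
{"op": "step_arm", "data": {
  "deltas": [0,1,-2,0,25,0,0,0,0,25,0,0,0,0,39,0,0,0,0,41,0,0,0,0,41,0,0,20,0,41,0,0,40,0,41,10,-20,50,0,50,25,-40,0,0,60,25,-50,0,0,60]
}}

```text
time: 34.6
tool_pos: [523.4, -226.1, 121.7]
tcp_rot: [-3.141, 0.002, -3.141]
contact_force: [1.2, -0.8, 0.2]
grip_width: 59.4
finger_force: 0.0
```

Next is the far chocolate at (567,-402.5).

Call:
{"op": "step_arm", "data": {
  "deltas": [20,-40,0,0,60,20,-45,0,0,60,4,-45,0,0,60,0,-46,0,0,60,0,0,-25,0,60,0,0,-30,0,60,0,0,-25,0,60,0,0,-17,0,60,0,0,-8,0,60,0,0,0,0,60]
}}

```text
time: 35.85
tool_pos: [566.5, -401.4, 15.5]
tcp_rot: [3.141, -0.0, 3.141]
contact_force: [-0.8, 0.4, 0.7]
grip_width: 59.9
finger_force: 0.0
```

Call:
{"op": "step_arm", "data": {
  "deltas": [0,-1,0,0,25,0,0,0,0,25,0,0,0,0,25,0,0,0,0,25,0,0,0,0,25,0,0,20,0,25,0,0,35,0,25,0,20,35,0,25,0,40,10,0,25,0,45,0,0,25]
}}

```text
time: 37.1
tool_pos: [567.0, -297.3, 118.2]
tcp_rot: [-3.14, 0.003, 3.139]
contact_force: [0.4, 0.7, -0.4]
grip_width: 33.8
finger_force: 29.8
```

Call:
{"op": "step_arm", "data": {
  "deltas": [0,45,0,0,25,0,45,0,0,25,0,45,0,0,25,0,35,0,0,25,0,12,0,0,25,0,0,0,0,25,0,0,-25,0,25,0,0,-30,0,25,0,0,-25,0,25,0,0,-15,0,25]
}}

```text
time: 38.35
tool_pos: [566.1, -116.9, 19.5]
tcp_rot: [3.141, -0.001, 3.139]
contact_force: [-0.2, -1.2, 0.0]
grip_width: 33.3
finger_force: 29.8
```

Call:
{"op": "step_arm", "data": {
  "deltas": [1,1,-5,0,25,0,0,-3,0,25,0,0,0,0,25,0,0,0,0,25,0,0,0,0,39,0,0,0,0,41,0,0,0,0,41,0,0,20,0,41,0,0,40,0,41,0,-20,50,0,60]
}}

```text
time: 39.6
tool_pos: [566.7, -133.4, 122.9]
tcp_rot: [3.14, -0.003, -3.141]
contact_force: [0.8, -0.8, 0.5]
grip_width: 46.8
finger_force: 0.0
```

Call:
{"op": "step_arm", "data": {
  "deltas": [-10,-40,0,0,60,-10,-45,0,0,60,-10,-45,0,0,60,-2,-45,0,0,60,0,-12,0,0,60,0,0,0,0,60,0,0,0,0,60,0,0,0,0,60,0,0,0,0,60,0,0,0,0,60]
}}

```text
time: 40.85
tool_pos: [535.6, -321.0, 122.7]
tcp_rot: [3.142, 0.0, 3.141]
contact_force: [-0.2, 0.3, 0.1]
grip_width: 59.9
finger_force: 0.0
```

Call:
{"op": "step_arm", "data": {
  "deltas": [0,-1,-25,-3,60,0,0,-30,0,60,0,0,-25,0,60,0,0,-17,0,60,0,0,-9,0,60,0,0,0,0,60,0,0,0,0,25,0,0,0,0,25,0,0,0,0,25,0,0,0,0,25]
}}

```text
time: 42.1
tool_pos: [535.7, -322.6, 17.2]
tcp_rot: [-3.141, 0.001, 3.088]
contact_force: [-0.4, 1.6, 1.9]
grip_width: 34.0
finger_force: 29.4
```

Call:
{"op": "step_arm", "data": {
  "deltas": [0,0,0,0,25,0,0,20,0,25,0,0,35,3,25,5,20,35,0,25,10,40,10,0,25,10,45,0,0,25,7,45,0,0,25,0,45,0,0,25,0,45,0,0,25,0,22,0,0,25]
}}

```text
time: 43.35
tool_pos: [567.0, -58.0, 116.3]
tcp_rot: [3.141, -0.001, -3.141]
contact_force: [1.0, 0.5, -1.2]
grip_width: 34.0
finger_force: 29.4
```

Call:
{"op": "step_arm", "data": {
  "deltas": [0,0,-25,0,25,0,0,-25,0,25,0,0,-20,0,25,0,0,-15,0,25,0,0,-10,0,25,0,0,-7,0,25,0,0,-3,0,25,0,0,0,0,25,0,0,0,0,25,0,0,0,0,25]
}}

```text
time: 44.6
tool_pos: [567.7, -60.5, 12.0]
tcp_rot: [-3.142, 0.001, 3.141]
contact_force: [-0.4, 0.5, -1.2]
grip_width: 34.0
finger_force: 29.4
```

Call:
{"op": "step_arm", "data": {
  "deltas": [0,1,-1,0,25,0,0,0,0,25,0,0,0,0,39,0,0,0,0,40,0,0,0,0,40,0,0,20,0,40,0,0,40,0,40,-10,-20,50,0,60,-30,-40,0,0,60,-30,-45,0,0,60]
}}

```text
time: 45.85
tool_pos: [497.0, -165.1, 121.3]
tcp_rot: [-3.141, 0.001, -3.141]
contact_force: [0.1, -0.8, -0.6]
grip_width: 59.5
finger_force: 0.0
```

Call:
{"op": "step_arm", "data": {
  "deltas": [-30,-45,0,0,60,-17,-45,0,0,60,0,-45,0,0,60,0,-11,0,0,60,0,0,0,0,60,0,0,0,0,60,0,0,0,0,60,0,0,0,0,60,0,0,0,0,60,0,0,0,0,60]
}}

```text
time: 47.1
tool_pos: [450.5, -310.3, 120.7]
tcp_rot: [3.142, 0.0, 3.141]
contact_force: [0.9, 0.8, -0.2]
grip_width: 60.0
finger_force: 0.0
```

Run:
```python
from h import *
a=capture("side");cv2.imwrite("pics/s9.png",a[...,::-1])
a=a.astype(int); m=((a[...,0]>130)&(a[...,2]>80)&(a[...,0]-a[...,1]>30)).astype(np.uint8)
n,l,s,c=cv2.connectedComponentsWithStats(m)
print([ (s[i],c[i]) for i in range(1,n) if s[i,4]>40])
```

```text
[(array([  42,  125,  266,  269, 6671], dtype=int32), array([187.93149453, 265.37235797])), (array([308, 131,  44,  17, 250], dtype=int32), array([328.4  , 139.596])), (array([ 265,  150,   77,   69, 1061], dtype=int32), array([301.6399623 , 185.52686145])), (array([363, 151,  11,  20,  41], dtype=int32), array([368.46341463, 161.51219512])), (array([447, 150,  28,  36, 608], dtype=int32), array([459.40131579, 164.63157895])), (array([483, 161,  22,  36, 407], dtype=int32), array([494.4029484 , 177.38329238])), (array([519, 167,  13,  39, 163], dtype=int32), array([524.37423313, 184.70552147])), (array([506, 173,  13,  26, 133], dtype=int32), array([512.93984962, 186.97744361])), (array([381, 175,  10,  20,  70], dtype=int32), array([385.85714286, 186.2       ])), (array([452, 183,  19,  41, 386], dtype=int32), array([460.04404145, 200.23834197])), (array([398, 192,  20,  51, 354], dtype=int32), array([409.35310734, 212.12711864])), (array([543, 208,  11,  45, 158], dtype=int32), array([547.87974684, 229.77848101])), (array([328, 215,  21,  10, 118], dtype=int32), array([337.76271186
[... 1564 characters left out ...]
69753086])), (array([411, 335,   8,  25,  84], dtype=int32), array([414.33333333, 346.05952381])), (array([449, 340,  16,  60, 296], dtype=int32), array([456.77027027, 371.16216216])), (array([568, 341,  11,  34, 101], dtype=int32), array([573.88118812, 358.25742574])), (array([536, 346,  15,  43, 148], dtype=int32), array([543.64189189, 371.68243243])), (array([337, 358,  12,  31,  45], dtype=int32), array([342.93333333, 370.4       ])), (array([217, 360,  20,  40, 189], dtype=int32), array([227.24338624, 381.57142857])), (array([227, 360,  36,  40, 450], dtype=int32), array([245.53333333, 381.72      ])), (array([ 82, 375,  19,  25,  48], dtype=int32), array([ 91.41666667, 386.8125    ]))]
```

Not useful, so I'll go on with the last doughnut at (449,-311).

Call:
{"op": "step_arm", "data": {
  "deltas": [0,-1,-25,0,60,0,0,-30,0,60,0,0,-25,0,60,0,0,-17,0,60,0,0,-8,0,60,0,0,0,0,60,0,0,0,0,25,0,0,0,0,25,0,0,0,0,25,0,0,0,0,25]
}}

```text
time: 48.4
tool_pos: [450.6, -311.6, 16.1]
tcp_rot: [-3.141, 0.001, 3.14]
contact_force: [0.0, 0.2, 4.5]
grip_width: 33.4
finger_force: 29.8
```

Call:
{"op": "step_arm", "data": {
  "deltas": [0,0,0,0,25,0,0,20,0,25,0,0,35,0,25,3,20,35,0,25,5,40,10,0,25,3,45,0,0,25,0,45,0,0,25,0,45,0,0,25,0,45,0,0,25,0,12,0,0,25]
}}

```text
time: 49.65
tool_pos: [460.9, -57.3, 115.5]
tcp_rot: [3.141, -0.001, -3.14]
contact_force: [0.5, -0.2, 0.1]
grip_width: 33.9
finger_force: 29.8
```

Call:
{"op": "step_arm", "data": {
  "deltas": [0,-1,-25,0,25,0,0,-25,0,25,0,0,-20,0,25,0,0,-15,0,25,0,0,-10,0,25,0,0,-7,0,25,0,0,-2,0,25,0,0,0,0,25,0,0,0,0,25,0,0,0,0,25]
}}

```text
time: 50.9
tool_pos: [461.7, -60.5, 11.9]
tcp_rot: [-3.141, 0.001, 3.141]
contact_force: [-0.1, -0.2, -0.2]
grip_width: 34.1
finger_force: 29.8
```

Call:
{"op": "step_arm", "data": {
  "deltas": [0,0,-1,0,25,0,0,0,0,25,0,0,0,0,39,0,0,0,0,40,0,0,0,0,40,0,0,20,0,40,0,0,40,0,40,-5,-10,60,0,60,-20,-20,60,0,60,-20,-40,60,0,60]
}}

```text
time: 52.15
tool_pos: [420.3, -122.7, 239.5]
tcp_rot: [-3.141, 0.001, -3.141]
contact_force: [1.8, -0.7, -0.7]
grip_width: 59.5
finger_force: 0.0
```

Call:
{"op": "step_arm", "data": {
  "deltas": [0,-55,20,0,60,0,-60,0,0,60,0,-60,0,0,60,0,-60,0,0,60,0,-60,0,0,60,0,-60,0,0,60,0,-50,0,0,60,0,0,0,0,60,0,0,0,0,60,0,0,0,0,60]
}}

```text
time: 53.4
tool_pos: [421.4, -526.5, 257.9]
tcp_rot: [-3.142, 0.0, -3.141]
contact_force: [-0.9, -0.1, -0.2]
grip_width: 59.8
finger_force: 0.0
```

Run:
```python
from h import *
o=get_obs();print(o["time"],o["tool_pos"])
a=capture("top")[145:285,180:460,::-1];b=capture("side")[180:370,240:390,::-1]
a=cv2.resize(a,(800,400),interpolation=2)
c=capture("side")[150:280,250:410,::-1]
d=cv2.hconcat([cv2.resize(b,(158,200)),cv2.resize(c,(246,200),interpolation=2),np.zeros((200,396,3),np.uint8)])
cv2.imwrite("pics/p9.png",cv2.vconcat([a,d]))
```

```text
53.4 [ 421.35057705 -526.53310059  257.88326165]
```

View pics/p9.png

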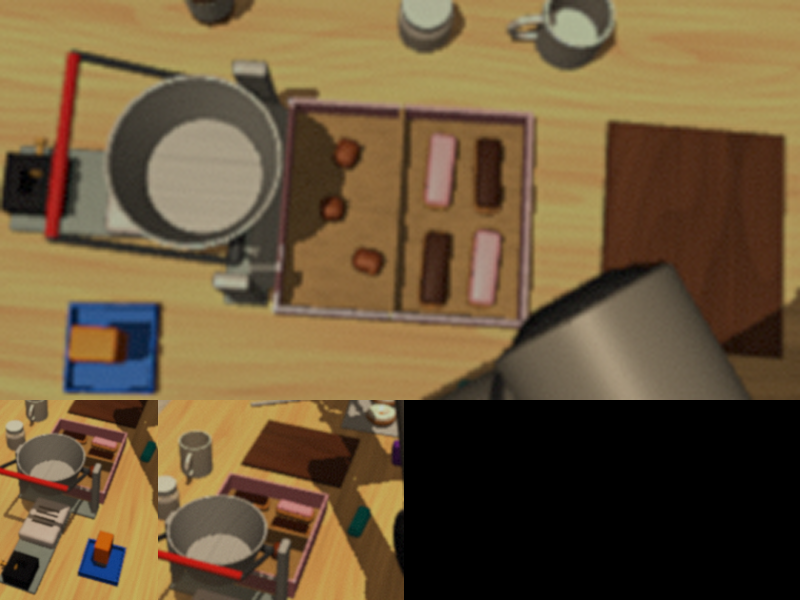

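All four long doughnuts lie flat in the far compartment ((440,170), (488,172), (436,267), (485,267)). The 3 bites are in the near one, the bowl is upright and the plug is in the dish. Handing in.

```bash
python3 -c "
from plant import *
print(close_job())"
```

```text
the job is handed in; nothing more can be done
None
```

I handed the job in at about 53 s without seeing a verdict; my last picture showed the plug in the dish, the bowl upright and empty, all 3 bites in the near compartment, all 4 long doughnuts in the far one, and the bystanders not visibly moved.

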